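Run the loaded slide board out to the pointer and hold it

ROBOT

A 6-joint arm with a two-finger parallel gripper is mounted at the origin on the work surface. World frame = base frame: x ahead of the robot, y to its left, z up, the work surface at z = 0. Lengths are in m, angles in rad, forces in N, time in s.
With the tool pointing down it reaches from about 0.35 to 0.85 m from the base axis. Payload 8.1 kg.
Tool frame: the origin (TCP) lies at the very end of the fingers, on their centre line; the grasp point (between the pads) lies 19 mm behind it; z points along the fingers, y is the direction in which the jaws open and shut (so a half turn about z gives the same grasp; the last joint's range is limited). The gripper opens to 93 mm and grips with 3 to 60 N. Pads are 15 mm wide; open, the fingers measure 128 mm over their backs; the gripper's body (75 mm by 188 mm) begins 65 mm behind the grasp point.
Start: joints at [-1.335, 0.13, 1.488, -0, 1.523, -0.085], TCP at [0.189, -0.569, 0.219] pointing down, gripper open.
Joint ranges: [-2.96, 2.96], [-0.89, 2.26], [0.02, 2.5], [-1.34, 4.48], [0, 2.73], [-2.66, 2.66]. Speed limits (rad/s): [2.39, 2.39, 2.79, 3.14, 3.14, 3.14].

INTERFACE

Orientations are given as a rotation vector (axis times angle).
In Python, from plant import * gives the robot as it stands.
- The arm moves only by the tool apply_moves, never from a script. Its argument "commands" is one flat list of numbers, 7 for each row, row after row: the shift along the world's x, y, z in cm, then the turn, a rotation vector about the world's x, y, z in rad, then the finger opening in cm, from 0 to 9.3. A call has 1 to 8 rows; each row shifts and turns the pose as measured when the row begins; what a row does not reach is not made up. A row lasts 1/8 s, in which the tool goes at most 62.5 mm and 10.7 degrees, less where a joint would pass 70% of its speed; a pose out of reach is approached as far as the arm can. A call with a gripper value outside its range is refused whole. The fingers move at their own pace and stop on an object; "squeeze" is the grip in N (left out, the last holds). Time passes only in rows, so rows that do not move let the fingers close. It gives the time, the measured TCP pose, the force and the opening at its end, in the units of the state.
- read_state(): the state, without advancing time (a new reading comes with each control period).
- read_camera(name): name is "side" or "top" or "wrist"; returns (picture, depth): 420x560x3 uint8, blue, green, red; 420x560 float32, m along the optical axis (not along the pixel's ray), 0 where there is no reading.
- camera_model(name): a dict with "intrinsics" (3x3 intrinsics, pixels), "dist_coeffs" ([k1, k2, p1, p2, k3] as OpenCV has them; the pictures are not rectified), "R" (3x3) and "t" (3): a world point X has camera coordinates R X + t. Camera axes: x right, y down, z forward; pixel columns grow to the right and rows downward; lengths in m; the calibration is good to about 2 mm. A picture is of the moment at which its call begins: read the wrist's pose just before it. camera_model takes no time and is no camera call; for the wrist camera it gives the pose at the moment of the call.
- close_job(): hands the job in, once; it reports no verdict.
Trained networks look in the newest picture that a camera, given by its name, has taken for a name from the list of things; names that differ only in an ending like _2 or _b are one class to them, and where a whole thing is asked for, a point or a joint stands for the part that bears it (a point fixed in the world has none). Each returns a list of dicts, best first, with "conf" (0 to 1); they miss things now and then, are a little off and sometimes report something else, mostly with a low value. They report only what shows in the picture. A call takes as long as a camera call. They do not tell look-alikes from the thing itself.
- find_in(query, camera): "point" ([x, y, z] in m, in the coordinates of the camera as it stood for that picture, good to about 4 mm: the middle of the surface that is visible of it).
- cut_out(query, camera): "mask" (420x560 bool, what is visible of it).
- spot_point(query, camera): "point" ([x, y, z] in m, in the coordinates of the camera as it stood for that picture, good to about 4 mm: a listed point, or the origin of a listed thing).
The state is a dict: "t": time; "q": joint angles; "dq": joint speeds; "joint_torque": joint torques, N m; "tool_pos": TCP position; "orientation": TCP orientation; "force": force on the tool from outside, world axes, zero at the start; "wrist_torque": the same for the moment, N m; "opening": finger opening in m.
Only numpy, scipy, OpenCV 4.12 (cv2) and the standard library are available. Lean on these libraries where they do the work, as an engineer would, in place of code of your own. Each camera call takes 0.05 s, during which the arm holds its last target. There are 200 camera calls.

TASK

Take the steel collar (the tall ring whose hole fits the board's pin) out of the compartment bin, set it over the steel pin on the slide board so that it sits down on the wood, and let go of it. Then slide the board outward along the lathe bed until its leading end is level with the tip of the gauge pointer; it would now tip over the end of the bed, so keep hold of it, flat on the bed and still, and finish while holding it. Never let the board tip, and leave the other things where they are.

Things in the scene. Friction and masses are not known exactly. Their poses are not given: they have to be found in the camera images.
- bed: fixed blue lathe bed section with a flat steel top, 320 long x 110 wide x 80 high; origin at the centre of its underside. Its +x runs along its length in the outward sliding direction; the end the board slides over is at x = +160. Two steel guide strips (inner faces at y = +-38, 8 high above the top) keep the board in line with 3 play each side.
- board: loose light-wood slide board, 340 long (x) x 70 wide (y) x 18 thick, about 0.3 kg, flat on the bed; origin at the centre of its underside, +x to its leading end (as the bed's +x). It carries a steel pin and a handle block. It starts with 10 to 40 overhang; with the collar on it tips beyond about 95 to 135, so at the pointer the handle end must be held down.
- board_end (a point): point in the middle of the board's leading end face (board x = +170, half-way up its 18 thickness)
- board_pin (a point): foot of the board's upright steel pin (16 diameter, 44 tall), on the board's top face at board x = +135, z = 18
- board_grip (a point): centre of the top face of the board's square wooden handle block (30 x 30, 50 tall, faces along the board's axes), at board x = -150, z = 68; the board's leading end is 320 ahead of it
- collar: loose plain steel collar (upright tube): outside diameter 44, hole 24, height 40, about 0.32 kg; the tallest part in the bin and the only one whose hole passes the pin. Origin at the centre of its underside, z along the hole. It stands in one of the four compartments, which one varies.
- bin: fixed grey plastic bin, 200 x 200 x 16 high, walls 5 thick, with a cross of dividers making four compartments whose centres are at x, y = +-47.5; inner floor 5 above the table. Origin at the centre of its underside. One part stands in each compartment.
- gauge_tip (a point): tip of the pointer of the fixed gauge stand (round dark base, steel post, level steel pointer 89 above the table), beyond the bed's end on the bed's -y side. The tip ends 11 beside the board's path; its x axis is parallel to the bed's. The board's leading end must come level with it, 165 to 205 past the bed's end.
- slug: bystander in the bin: solid steel disc, 44 diameter, 24 high, no hole; origin under its centre
- spacer: bystander in the bin: small steel ring, 30 outside, 12 hole, 14 high; origin under its centre
- block: bystander in the bin: wooden block 38 x 26 x 22 high; origin under its centre
- wrench: bystander: steel wrench 160 long lying on the table; origin under its middle
- oil: bystander: white plastic bottle, 48 diameter, 120 high, standing on the table; origin under its centre
- bowl_blank: bystander: turned wooden bowl blank, 110 diameter, 40 high, on the table; origin under its centre
- screwdriver: bystander: screwdriver, 160 long, lying on the table; origin under its middle
Mind the look-alikes: they are no part of the job. What is shaped like the collar but purple is not meant. What is shaped like the part that bears gauge_tip but orange is not meant.

How it is judged:
By the outcome, as a careful person would: the job done as asked, in the order asked, and still so for the second after the job is handed in, while the arm keeps its last pose, push and grip.
It also fails if it takes over 51 s, if anything falls off the work surface, if the arm or the gripper's body presses on something with over 40 N, if the wrist force passes 120 N, or if a joint passes its speed limit or range.

## Working session

There is one attempt and no reset: what is moved stays moved. The work goes in short steps, Python scripts to look and compute and a tool call to move; the robot and the scene stay as the last step left them, time stands still between calls to the robot, and variables do not carry over. Pictures are saved under pics/ and viewed, about 8 in all and at most 12, crops included, and the job is handed in when it is done.

Besides the shell and the picture viewer there is one more tool, called after "Call:" as a command line: name --argument value ..., lists and objects as JSON in quotes. apply_moves: Moves the arm, as the interface text tells. Its arguments: {"type":"object","properties":{"commands":{"type":"array"},"squeeze":{"type":"number"}},"required":["commands"]}

```bash
mkdir -p pics; ls
cat > h.py <<'E'
from plant import *
import numpy as np, cv2
def w(p,m): return m["R"].T@(np.array(p)-m["t"])
def pix(X,m):
    r,_=cv2.Rodrigues(m["R"]); return cv2.projectPoints(np.float64(X).reshape(-1,1,3),r,np.float64(m["t"]),np.float64(m["intrinsics"]),np.float64(m["dist_coeffs"]))[0].reshape(-1,2)
def cloud(d,m):
    v,u=np.mgrid[:420,:560]; n=cv2.undistortPoints(np.float64(np.stack([u.ravel(),v.ravel()],1)).reshape(-1,1,2),np.float64(m["intrinsics"]),np.float64(m["dist_coeffs"])).reshape(420,560,2)
    c=np.dstack([n[...,0]*d,n[...,1]*d,d]); return (c-m["t"])@m["R"]
E
python3 - <<'E'
from h import *
ims=[]
for c in ("top","side"):
    im,d=read_camera(c); m=camera_model(c); np.savez(f"{c}0.npz",im=im,d=d); cv2.imwrite(f"pics/{c}0.png",im)
    print(c,"cam at",-m["R"].T@m["t"])
    for q in ("board_end","board_pin","board_grip","gauge_tip","collar","bin","bed","board"):
        for r in spot_point(q,c)[:3]: print(q,round(r["conf"],2),w(r["point"],m).round(3),pix(w(r["point"],m),m).round().tolist())
E
```

```text
pics
top cam at [ 0.31894646 -0.03547568  1.21412906]
board_end 0.95 [0.541 0.221 0.086] [[196.0, 181.0]]
board_end 0.71 [ 0.405  0.369 -0.002] [[146.0, 236.0]]
board_pin 0.57 [0.54  0.191 0.097] [[207.0, 180.0]]
board_grip 0.93 [ 0.543 -0.099  0.148] [[325.0, 177.0]]
gauge_tip 0.97 [0.258 0.315 0.086] [[153.0, 293.0]]
gauge_tip 0.68 [0.586 0.376 0.092] [[137.0, 162.0]]
collar 0.69 [ 0.681 -0.327 -0.002] [[406.0, 140.0]]
collar 0.65 [ 0.576 -0.345  0.006] [[414.0, 177.0]]
collar 0.61 [ 0.551 -0.485 -0.001] [[465.0, 188.0]]
bin 0.73 [ 0.521 -0.299 -0.003] [[396.0, 198.0]]
bed 0.56 [ 0.542  0.047 -0.001] [[267.0, 188.0]]
board 0.73 [0.537 0.051 0.078] [[264.0, 184.0]]
side cam at [-0.17173445 -0.85024204  0.91176388]
collar 0.65 [ 0.684 -0.327 -0.001] [[392.0, 258.0]]
collar 0.56 [ 0.549 -0.48  -0.002] [[402.0, 311.0]]
collar 0.35 [ 0.58  -0.351  0.004] [[375.0, 276.0]]
bed 0.81 [0.543 0.047 0.003] [[281.0, 212.0]]
```

View pics/top0.png

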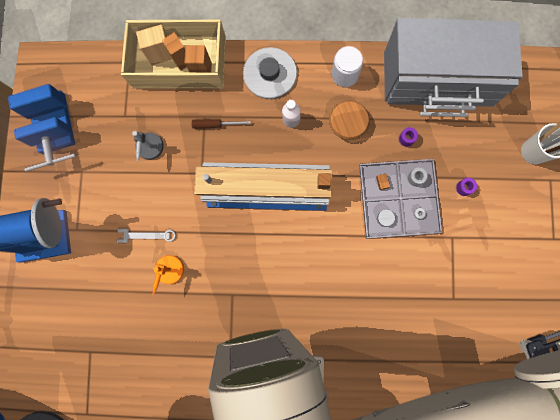

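View pics/side0.png

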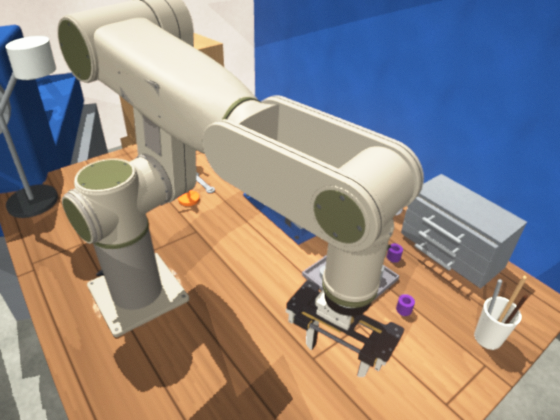

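Run:
```python
from h import *
s=read_state(); print(s["tool_pos"],cv2.Rodrigues(np.float64(s["orientation"]))[0].round(3).tolist())
m=camera_model("wrist"); print("wrist cam",-m["R"].T@m["t"],m["R"][2], m["intrinsics"][0][0])
z=np.load("top0.npz"); m=camera_model("top"); P=cloud(z["d"].astype(float),m)
def box(x0,x1,y0,y1,z0,z1):
    k=(P[...,0]>x0)&(P[...,0]<x1)&(P[...,1]>y0)&(P[...,1]<y1)&(P[...,2]>z0)&(P[...,2]<z1); return P[k]
c=box(.53,.62,-.40,-.30,.036,.055); print("collar top",len(c),c.mean(0),c.min(0),c.max(0))
h=box(.5,.58,-.14,-.06,.135,.16); print("handle",len(h),h.mean(0),h.min(0),h.max(0))
b=box(.49,.6,-.06,.25,.094,.104); print("board",len(b),b.min(0),b.max(0)); 
r=cv2.minAreaRect(np.float32(b[:,:2])); print(r)
pn=box(.51,.57,.14,.22,.12,.16); print("pin",len(pn),pn.mean(0),pn.max(0))
g=box(.55,.68,.3,.45,.07,.1); print("gauge",len(g)); print(g.round(3).tolist()[:40])
```

```text
[ 0.18922806 -0.5693878   0.21863446] [[0.949, 0.315, 0.0], [0.315, -0.949, 0.0], [0.0, 0.0, -1.0]]
wrist cam [ 0.26914758 -0.54354297  0.38570144] [-0.28711419 -0.09608533 -0.95306508] 378.2701530451051
collar top 162 [ 0.57460094 -0.34810682  0.04404661] [ 0.55331251 -0.36814085  0.03600228] [ 0.59686501 -0.32792237  0.05057533]
handle 173 [ 0.53789422 -0.096613    0.14672827] [ 0.52353142 -0.11123315  0.13546344] [ 0.55393011 -0.08223162  0.15328307]
board 2896 [ 0.49698202 -0.05996655  0.09400316] [0.57691642 0.22276206 0.10398828]
((0.5372506380081177, 0.08112367987632751), (0.2821812331676483, 0.07751715928316116), 88.9867172241211)
pin 48 [0.53923617 0.18736317 0.13774634] [0.54719487 0.19553946 0.1452861 ]
gauge 109
[[0.662, 0.367, 0.099], [0.66, 0.37, 0.099], [0.661, 0.368, 0.097], [0.661, 0.365, 0.097], [0.66, 0.362, 0.099], [0.658, 0.365, 0.098], [0.659, 0.364, 0.094], [0.654, 0.369, 0.1], [0.655, 0.362, 0.097], [0.659, 0.364, 0.086], [0.652, 0.367, 0.099], [0.654, 0.364, 0.091], [0.658, 0.366, 0.078], [0.649, 0.384, 0.1], [0.649, 0.364, 0.1], [0.653, 0.365, 0.088], [0.656, 0.366, 0.078], [0.647, 0.385, 0.098], [0.647, 0.365, 0.097], [0.651, 0.366, 0.085], [0.653, 0.366, 0.079], [0.644, 0.382, 0.098], [0.644, 0.369, 0.099], [0.644, 0.364, 0.098], [0.648, 0.365, 0.086], [0.651, 0.367, 0.074], [0.642, 0.38, 0.096], [0.641, 0.376, 0.099], [0.641, 0.374, 0.099], [0.641, 0.371, 0.1], [0.642, 0.369, 0.097], [0.645, 0.367, 0.088], [0.644, 0.364, 0.09], [0.647, 0.364, 0.081], [0.64, 0.383, 0.095], [0.641, 0.382, 0.09], [0.64, 0.378, 0.093], [0.641, 0.376, 0.092], [0.64, 0.372, 0.096], [0.641, 0.372, 0.09]]
```

Call:
apply_moves --commands '[4.8, 2.8, 0, 0, 0, -0.16, 6.5, 4.8, 2.8, 0, 0, 0, -0.16, 6.5, 4.8, 2.8, 0, 0, 0, 0, 6.5, 4.8, 2.8, 0, 0, 0, 0, 6.5, 4.8, 2.8, 0, 0, 0, 0, 6.5, 4.8, 2.8, 0, 0, 0, 0, 6.5, 4.8, 2.8, 0, 0, 0, 0, 6.5, 2, 0.8, 0, 0, 0, 0, 6.5]' --squeeze 25

```text
t: 1.9
tool_pos: [0.5532, -0.3589, 0.2192]
orientation: [3.14, -0.023, 0.002]
force: [-0.1, -0.9, 0.8]
opening: 0.0652
```

```bash
cat >> h.py <<'E'
def look(name,f):
    s=read_state(); im,d=read_camera(name); m=camera_model(name); cv2.imwrite(f"pics/{f}.png",im); np.savez(f+".npz",im=im,d=d,R=m["R"],t=m["t"]); return im,cloud(d.astype(float),m),m,s
def box(P,x0,x1,y0,y1,z0,z1):
    k=(P[...,0]>x0)&(P[...,0]<x1)&(P[...,1]>y0)&(P[...,1]<y1)&(P[...,2]>z0)&(P[...,2]<z1); return P[k]
E
python3 - <<'E'
from h import *
im,P,m,s=look("wrist","w1"); print(s["t"],s["tool_pos"],s["opening"],cv2.Rodrigues(np.float64(s["orientation"]))[0].round(3).tolist())
c=box(P,.53,.62,-.40,-.30,.04,.055); print(len(c),c.mean(0),c.min(0),c.max(0),cv2.minEnclosingCircle(np.float32(c[:,:2])))
E
```

```text
1.9 [ 0.55320843 -0.35885835  0.21921246] 0.06523037782959565 [[1.0, -0.015, 0.001], [-0.015, -1.0, -0.002], [0.001, 0.002, -1.0]]
1279 [ 0.5781091  -0.34933898  0.0455378 ] [ 0.55649999 -0.37031615  0.04003209] [ 0.59925229 -0.32822413  0.04816488] ((0.5775671601295471, -0.3492778241634369), 0.02201155573129654)
```

View pics/w1.png

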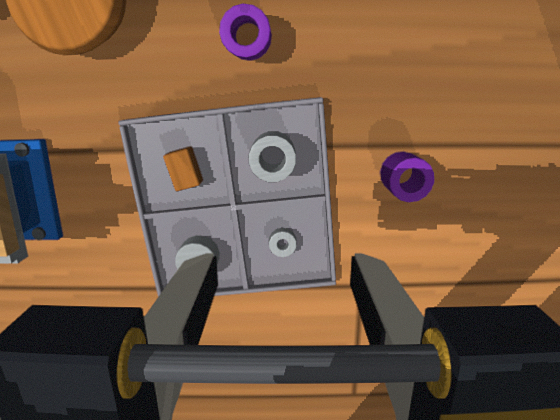

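Call:
apply_moves --commands '[2.4, 0.95, -2, 0, 0, 0, 6.5, 0, 0, -5, 0, 0, 0, 6.5, 0, 0, -5, 0, 0, 0, 6.5, 0, 0, -4, 0, 0, 0, 6.5, 0, 0, 0, 0, 0, 0, 6.5]'

```text
t: 2.58
tool_pos: [0.5789, -0.3486, 0.0563]
orientation: [3.138, -0.02, 0.006]
force: [-1.4, -0.3, 0.3]
opening: 0.0647
```

Call:
apply_moves --commands '[-0.1, -0.1, -3.4, 0, 0, 0, 6.5, 0, 0, 0, 0, 0, 0, 6.5, 0, 0, 0, 0, 0, 0, 3.5, 0, 0, 0, 0, 0, 0, 3.5, 0, 0, 0, 0, 0, 0, 3.5, 0, 0, 0, 0, 0, 0, 3.5]'

```text
t: 3.32
tool_pos: [0.583, -0.3543, 0.0343]
orientation: [3.13, -0.021, 0.024]
force: [-0.5, -0.7, -3.1]
opening: 0.043
```

Run:
```python
from h import *
im,P,m,s=look("wrist","w2"); print(s["t"],s["tool_pos"],s["opening"],s["dq"],s["force"],s["joint_torque"],s["wrist_torque"])
im,P,m,s=look("side","s2")
```

```text
3.325 [ 0.58298885 -0.35427858  0.03431716] 0.04302443797737015 [-0.00041123 -0.00578604 -0.00151122  0.00026981  0.00227113  0.00136668] [-0.49005338 -0.74879984 -3.09456624] [ 9.93347290e-03 -7.17424607e+01 -4.74170280e+01  4.97515127e-02
 -2.09934292e-01  1.11043868e-03] [ 0.03800161  0.04594729 -0.02033577]
```

View pics/w2.png

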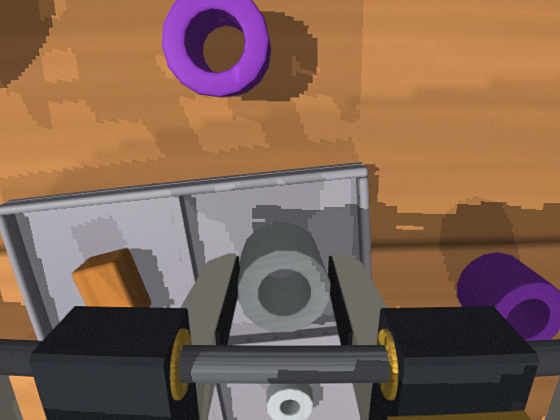

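Run:
```python
from h import *
z=np.load("w2.npz"); m=dict(camera_model("wrist")); P=cloud(z["d"].astype(float),m)
c=P[265:335,240:330].reshape(-1,3); c=c[c[:,2]>.02]; print(np.percentile(c[:,2],[5,25,50,75,90,98]))
t=c[c[:,2]>np.percentile(c[:,2],98)-.006]; print(len(t),cv2.minEnclosingCircle(np.float32(t[:,:2])),t.min(0),t.max(0))
# plane tilt
A=np.c_[t[:,:2]-t[:,:2].mean(0),np.ones(len(t))]; print(np.linalg.lstsq(A,t[:,2],rcond=None)[0])
```

```text
[0.02612708 0.0436438  0.04697311 0.04791558 0.04858974 0.04922329]
3643 ((0.6100581884384155, -0.3567364811897278), 0.05476060137152672) [ 0.55545291 -0.37630436  0.04325068] [ 0.66466341 -0.33464488  0.20226112]
[0.45265798 0.04278725 0.04806918]
```

Call:
apply_moves --commands '[0, 0, 0, 0, 0, 0, 3.5]' --squeeze 25

```text
t: 3.55
tool_pos: [0.5826, -0.354, 0.0336]
orientation: [3.13, -0.021, 0.022]
force: [-0.7, -0.1, -4.3]
opening: 0.0434
```

Call:
apply_moves --commands '[0, 0, 0, 0, 0, 0, 6.5, 0, 0, 0, 0, 0, 0, 6.5]'

```text
t: 3.8
tool_pos: [0.5829, -0.3542, 0.034]
orientation: [3.13, -0.021, 0.023]
force: [-0.8, -0.4, -0.5]
opening: 0.0585
```

Call:
apply_moves --commands '[-0.4, 0.3, -0.6, 0, 0, 0, 6.5, 0, 0, 0, 0, 0, 0, 6.5]'

```text
t: 4.05
tool_pos: [0.5788, -0.3512, 0.0279]
orientation: [3.13, -0.021, 0.024]
force: [0.3, 0.1, -0.3]
opening: 0.0647
```

Run:
```python
from h import *
im,P,m,s=look("wrist","w3"); print(s["t"],s["tool_pos"],s["opening"],s["force"])
d=np.load("w3.npz")["d"]; print((d==0).mean())
c=box(P,.545,.61,-.385,-.315,.040,.055); print(len(c),np.median(c[:,2]),cv2.minEnclosingCircle(np.float32(c[:,:2])),c.min(0),c.max(0))
```

```text
4.05 [ 0.57884508 -0.35118074  0.02793575] 0.06465261443704691 [ 0.2998565   0.09050846 -0.256071  ]
0.004077380952380952
5844 0.04635517475780642 ((0.5796242952346802, -0.35000723600387573), 0.03613024577498436) [ 0.55521039 -0.384996    0.04000221] [ 0.59899449 -0.31501144  0.05499944]
```

Call:
apply_moves --commands '[-0.15, 0.1, -0.7, 0.012, 0.015, 0, 6.5, 0, 0, 0, 0, 0, 0, 6.5, 0, 0, 0, 0, 0, 0, 3.5, 0, 0, 0, 0, 0, 0, 3.5, 0, 0, 0, 0, 0, 0, 3.5]' --squeeze 30

```text
t: 4.72
tool_pos: [0.578, -0.3509, 0.0213]
orientation: [3.141, -0.021, 0.001]
force: [0.7, -0.7, -0.9]
opening: 0.0431
```

Call:
apply_moves --commands '[0, 0, 3, 0, 0, 0, 3.5, 0, 0, 5, 0, 0, 0, 3.5, 0, 0, 5, 0, 0, 0, 3.5, 0, 0, 5, 0, 0, 0, 3.5, -0.5, 5, 0, 0, 0, 0, 3.5, -0.5, 5, 0, 0, 0, 0, 3.5, -0.5, 5, 0, 0, 0, 0, 3.5, -0.5, 5, 0, 0, 0, 0, 3.5]'

```text
t: 5.72
tool_pos: [0.5524, -0.1461, 0.2013]
orientation: [-3.136, 0.03, 0.009]
force: [1.2, 0.8, -3.1]
opening: 0.0433
```

Call:
apply_moves --commands '[-0.5, 5, 0, 0, 0, 0, 3.5, -0.5, 5, 0, 0, 0, 0, 3.5, 0, 5, 0, 0, 0, 0, 3.5, 0, 4, 0, 0, 0, 0, 3.5, 0, 0, 0, 0, 0, 0, 3.5]'

```text
t: 6.35
tool_pos: [0.5383, 0.0538, 0.199]
orientation: [-3.135, 0.024, 0.015]
force: [-0.8, -0.6, -3.3]
opening: 0.0436
```

Run:
```python
from h import *
im,P,m,s=look("wrist","w4"); print(s["t"],s["tool_pos"],s["opening"],s["force"],s["orientation"])
```

```text
6.35 [0.5383027  0.05382627 0.19904267] 0.043573337148468935 [-0.81450063 -0.574635   -3.30104324] [-3.13479912  0.02380149  0.01509736]
```

View pics/w4.png

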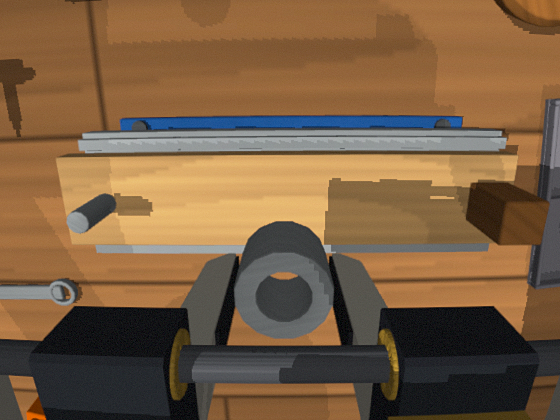

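```bash
cat >> h.py <<'E'
def circ(pts):
    # fit centre of bounding extents
    return (pts.min(0)+pts.max(0))/2
E
python3 - <<'E'
from h import *
z=np.load("w4.npz"); m=dict(intrinsics=camera_model("wrist")["intrinsics"],dist_coeffs=camera_model("wrist")["dist_coeffs"],R=z["R"],t=z["t"]); P=cloud(z["d"].astype(float),m)
p=box(P,.51,.57,.15,.22,.110,.150); print("pin",len(p),p.max(0)); 
for a,b in ((.11,.12),(.12,.13),(.13,.14),(.138,.15)):
    q=p[(p[:,2]>a)&(p[:,2]<=b)]
    if len(q): print(a,len(q),circ(q).round(4),np.ptp(q,0).round(4))
h=box(P,.5,.58,-.14,-.06,.140,.155); print("handle",circ(h),np.ptp(h,0))
t=P[225:335,235:335].reshape(-1,3); t=t[(t[:,2]>.19)&(t[:,2]<.26)]; hi=np.percentile(t[:,2],95);t=t[t[:,2]>hi-.006]; print("collar top",hi,circ(t),np.ptp(t,0))
b=box(P,.49,.6,-.05,.25,.092,.104); print(cv2.minAreaRect(np.float32(b[:,:2])),b.max(0))
E
```

```text
pin 992 [0.55137379 0.19238452 0.14482208]
0.11 176 [0.5437 0.1827 0.115 ] [0.0154 0.0127 0.0098]
0.12 189 [0.5433 0.1825 0.125 ] [0.0156 0.0123 0.0099]
0.13 213 [0.5439 0.183  0.135 ] [0.0145 0.0128 0.01  ]
0.138 453 [0.5433 0.1846 0.1415] [0.0153 0.0156 0.0067]
handle [ 0.54021505 -0.09926023  0.14565432] [0.03079669 0.03170754 0.01129589]
collar top 0.22443866245061797 [0.53838351 0.05095106 0.22264439] [0.04145319 0.04324045 0.00841123]
((0.5420195460319519, 0.08509808778762817), (0.270658940076828, 0.07110567390918732), 89.40568542480469) [0.57878066 0.22037825 0.10388526]
```

Call:
apply_moves --commands '[0, 4, 0, -0.006, -0.01, 0, 3.5, 0.1, 4, 0, 0, 0, 0, 3.5, 0.1, 4, 0, 0, 0, 0, 3.5, 0, 1, 0, 0, 0, 0, 3.5, 0, 0, 0, 0, 0, 0, 3.5]'

```text
t: 7.02
tool_pos: [0.5408, 0.1788, 0.1973]
orientation: [3.138, -0.036, -0.002]
force: [0.3, -1.1, -3.2]
opening: 0.0432
```

Run:
```python
from h import *
im,P,m,s=look("wrist","w5"); print(s["t"],s["tool_pos"],s["opening"],s["force"],s["orientation"])
p=box(P,.51,.57,.15,.22,.138,.15); print("pin",len(p),circ(p),np.ptp(p,0))
t=P[225:335,235:335].reshape(-1,3); t=t[(t[:,2]>.19)&(t[:,2]<.26)]; hi=np.percentile(t[:,2],95);t=t[t[:,2]>hi-.006]; print("collar top",hi,circ(t),np.ptp(t,0))
```

```text
7.025 [0.54081569 0.17875665 0.19734939] 0.04315621598796615 [ 0.2598965  -1.07702718 -3.20825193] [ 3.13752040e+00 -3.62927674e-02 -2.20731906e-03]
pin 223 [0.54611499 0.18649562 0.14127946] [0.00894282 0.01469781 0.00635979]
collar top 0.2227876154817757 [0.54054831 0.1770611  0.22054943] [0.04146005 0.04343625 0.00747576]
```

View pics/w5.png

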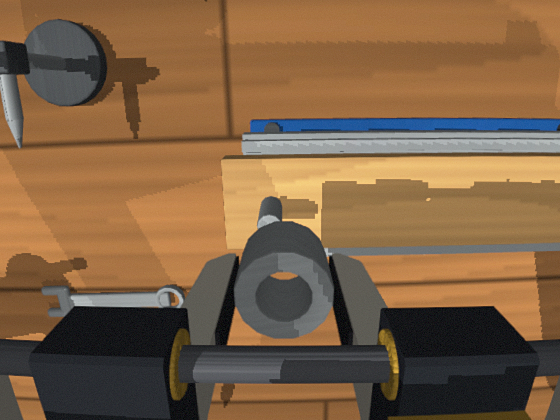

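Call:
apply_moves --commands '[0.25, 0.85, -2.5, 0, 0, 0, 3.5, 0, 0, 0, 0, 0, 0, 3.5]'

```text
t: 7.32
tool_pos: [0.544, 0.1836, 0.1721]
orientation: [3.136, -0.042, -0.002]
force: [0.1, 0.0, -2.9]
opening: 0.0433
```

Run:
```python
from h import *
im,P,m,s=look("wrist","w6"); print(s["t"],s["tool_pos"],s["opening"],s["force"],s["orientation"])
p=box(P,.51,.57,.15,.22,.105,.15); print("pin",len(p),circ(p),p.max(0),np.ptp(p,0))
t=P[225:335,235:335].reshape(-1,3); t=t[(t[:,2]>.165)&(t[:,2]<.23)]; hi=np.percentile(t[:,2],95);t=t[t[:,2]>hi-.006]; print("collar top",hi,circ(t),np.ptp(t,0))
cv2.imwrite("pics/w6c.png",cv2.resize(im[150:360,180:400],None,fx=2.5,fy=2.5))
```

```text
7.325 [0.54397064 0.18360817 0.17211739] 0.04330033595475827 [ 0.06018061  0.02808595 -2.94594226] [ 3.13628897e+00 -4.21674683e-02 -2.02336476e-03]
pin 173 [0.54844612 0.18686783 0.11436107] [0.55228384 0.19447964 0.1236244 ] [0.00767544 0.01522362 0.01852667]
collar top 0.1995245062961033 [0.54480675 0.18230951 0.19744703] [0.04170969 0.04335809 0.00783643]
```

View pics/w6c.png

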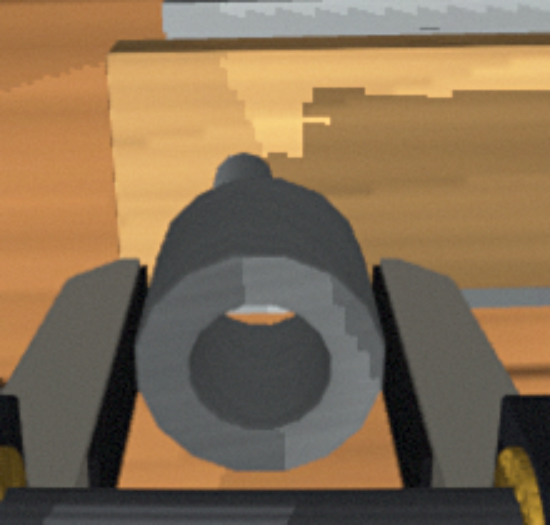

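Call:
apply_moves --commands '[0, 0.45, -0.6, 0.005, 0, 0, 3.5, 0, 0, 0, 0, 0, 0, 3.5]'

```text
t: 7.62
tool_pos: [0.5463, 0.1871, 0.1698]
orientation: [-3.14, 0.045, -0.007]
force: [-1.4, 0.0, -2.8]
opening: 0.0433
```

Run:
```python
from h import *
im,P,m,s=look("wrist","w7"); print(s["t"],s["tool_pos"],s["opening"],s["force"],s["orientation"])
p=box(P,.51,.57,.15,.22,.105,.15); print("pin",len(p),circ(p),p.max(0),np.ptp(p,0))
t=P[225:335,235:335].reshape(-1,3); t=t[(t[:,2]>.165)&(t[:,2]<.23)]; hi=np.percentile(t[:,2],95);t=t[t[:,2]>hi-.006]; print("collar top",hi,circ(t),np.ptp(t,0))
```

```text
7.625 [0.54625597 0.18706021 0.16978   ] 0.04332663651999699 [-1.35632919  0.01894986 -2.81956065] [-3.14013049  0.04516444 -0.00650736]
pin 38 [0.55009229 0.18701876 0.10854715] [0.55150045 0.19222152 0.11178184] [0.00281633 0.01040553 0.00646938]
collar top 0.19588080480488831 [0.54616897 0.18570565 0.193799  ] [0.04151142 0.04343572 0.00780939]
```

Call:
apply_moves --commands '[-0.25, 0.12, -1, 0, -0.004, 0, 3.5, 0, 0, 0, 0, 0, 0, 3.5]'

```text
t: 7.92
tool_pos: [0.5443, 0.1883, 0.1603]
orientation: [-3.14, 0.045, -0.016]
force: [0.8, 0.0, -3.5]
opening: 0.043
```

Call:
apply_moves --commands '[-0.05, 0, -1, 0, 0.01, 0, 3.5, 0, 0, -0.8, 0, 0, 0, 3.5, 0, 0, 0, 0, 0, 0, 3.5]'

```text
t: 8.3
tool_pos: [0.5434, 0.1883, 0.1406]
orientation: [-3.14, 0.045, 0.002]
force: [-0.2, 0.6, -3.6]
opening: 0.0432
```

Call:
apply_moves --commands '[0, 0, -1, 0, 0, 0, 3.5, 0, 0, -1, 0, 0, 0, 3.5, 0, 0, 0, 0, 0, 0, 3.5]'

```text
t: 8.68
tool_pos: [0.5432, 0.1883, 0.1189]
orientation: [-3.14, 0.045, 0.002]
force: [-0.3, 0.9, -3.5]
opening: 0.0434
```

Call:
apply_moves --commands '[0, 0, -0.3, 0, 0, 0, 3.5, 0, 0, -0.15, 0, 0, 0, 3.5, 0, 0, 0, 0, 0, 0, 3.5]'

```text
t: 9.05
tool_pos: [0.5436, 0.1884, 0.1146]
orientation: [-3.14, 0.044, 0.001]
force: [-0.8, 0.5, -2.9]
opening: 0.043
```

Call:
apply_moves --commands '[0, 0, -0.15, 0, 0, 0, 3.5, 0, 0, 0, 0, 0, 0, 3.5]'

```text
t: 9.3
tool_pos: [0.5441, 0.1885, 0.1145]
orientation: [-3.14, 0.045, -0.001]
force: [-0.2, -0.5, -2.8]
opening: 0.0433
```

Call:
apply_moves --commands '[-0.05, 0, -0.2, 0, 0, 0, 3.5]'

```text
t: 9.43
tool_pos: [0.5444, 0.1886, 0.1141]
orientation: [-3.14, 0.044, -0.004]
force: [-4.7, -2.8, 14.9]
opening: 0.0436
```

Call:
apply_moves --commands '[0, 0, 0.05, 0, 0, 0, 3.5, 0, 0, 0, 0, 0, 0, 6.5, 0, 0, 0, 0, 0, 0, 6.5, 0, 0, 0, 0, 0, 0, 6.5]'

```text
t: 9.93
tool_pos: [0.5452, 0.1888, 0.1154]
orientation: [-3.139, 0.045, -0.007]
force: [-0.1, -0.6, -0.8]
opening: 0.0644
```

Call:
apply_moves --commands '[0, 0, 3, 0, 0, 0, 6.5, 0, 0, 4, 0, 0, 0, 6.5, 0, 0, 2, 0, 0, 0, 6.5, 0, -4, 0, 0, 0, 0, 6.5, 0, -4, 0, 0, 0, 0, 6.5, 0, 0, 0, 0, 0, 0, 6.5]'

```text
t: 10.68
tool_pos: [0.5449, 0.1073, 0.2083]
orientation: [-3.139, 0.042, -0.009]
force: [-0.2, -0.5, 0.7]
opening: 0.065
```

Run:
```python
from h import *
im,P,m,s=look("wrist","w8"); print(s["t"],s["tool_pos"],s["opening"],s["force"],s["orientation"])
c=box(P,.50,.59,.15,.23,.131,.15); print("collar",len(c),np.percentile(c[:,2],[10,50,90]),circ(c),np.ptp(c,0))
h=box(P,.5,.58,-.14,-.06,.140,.155); print("handle",len(h),circ(h),np.ptp(h,0))
for r in spot_point("gauge_tip","wrist")[:2]+spot_point("board_end","wrist")[:2]: print(r["conf"],w(r["point"],m))
```

```text
10.675 [0.54492108 0.10731906 0.20833214] 0.06497291149355625 [-0.17081561 -0.54753653  0.74411997] [-3.13932687  0.04182369 -0.00862448]
collar 2948 [0.13562137 0.13873845 0.14232953] [0.54366766 0.18873606 0.13796838] [0.0427396  0.04287472 0.01391681]
handle 61 [ 0.53570128 -0.08218085  0.14225303] [0.02012902 0.00261109 0.00448436]
0.96 [0.54752119 0.2219521  0.08918099]
```

View pics/w8.png

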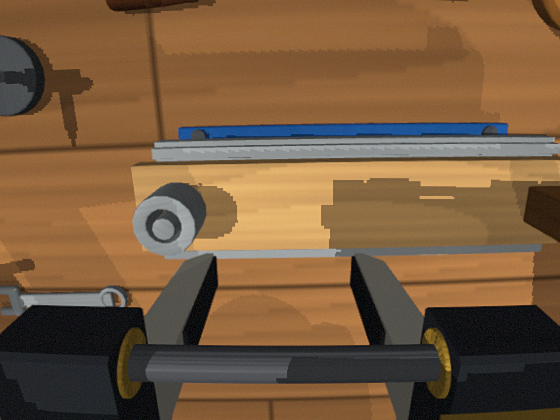

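Call:
apply_moves --commands '[-0.1, -4.8, 0, 0, -0.005, 0.018, 6, -0.1, -4.8, 0, 0, 0, 0, 6, -0.1, -4.8, 0, 0, 0, 0, 6, -0.1, -4.8, 0, 0, 0, 0, 6, 0, -1, 0, 0, 0, 0, 6, 0, 0, 0, 0, 0, 0, 6]'

```text
t: 11.58
tool_pos: [0.5409, -0.0893, 0.2068]
orientation: [-3.136, -0.008, -0.014]
force: [0.5, -0.8, -0.1]
opening: 0.0599
```

Run:
```python
from h import *
im,P,m,s=look("wrist","w9"); print(s["t"],s["tool_pos"],s["opening"],s["force"],s["orientation"])
h=box(P,.5,.58,-.14,-.06,.140,.155); print("handle",len(h),circ(h),np.ptp(h,0),cv2.minAreaRect(np.float32(h[:,:2])))
```

```text
11.575 [ 0.54091024 -0.08933463  0.20675211] 0.05989960356237161 [ 0.52690199 -0.82899948 -0.11073587] [-3.13564757 -0.00779668 -0.0139039 ]
handle 2187 [ 0.54055897 -0.09811451  0.14556259] [0.03025806 0.02965505 0.01106497] ((0.540597677230835, -0.0981481596827507), (0.0303108599036932, 0.029586311429739), 0.29224643111228943)
```

Call:
apply_moves --commands '[0, -0.8, 0, -0.006, 0.009, -0.008, 6, 0, 0, -3, 0, 0, 0, 6, 0, 0, -3, 0, 0, 0, 6, 0, 0, 0, 0, 0, 0, 6]'

```text
t: 12.12
tool_pos: [0.5421, -0.0929, 0.1463]
orientation: [3.141, 0.005, 0.0]
force: [-0.5, 0.6, -0.5]
opening: 0.0597
```

Call:
apply_moves --commands '[-0.1, -0.4, -1, 0, 0, 0, 6, 0, 0, -1.3, 0, 0, 0, 6, 0, 0, 0, 0, 0, 0, 6]'

```text
t: 12.5
tool_pos: [0.5427, -0.0968, 0.1247]
orientation: [3.14, 0.007, 0.005]
force: [-0.4, 0.0, 0.8]
opening: 0.0599
```

Call:
apply_moves --commands '[-0.15, 0, -0.3, 0, 0.003, 0, 6, 0, 0, 0, 0, 0, 0, 2, 0, 0, 0, 0, 0, 0, 2, 0, 0, 0, 0, 0, 0, 2, 0, 0, 0, 0, 0, 0, 2]' --squeeze 45

```text
t: 13.12
tool_pos: [0.5422, -0.0972, 0.1232]
orientation: [3.139, 0.006, 0.004]
force: [0.7, -1.1, -1.2]
opening: 0.0293
```

Run:
```python
from h import *
s=read_state(); print(s["tool_pos"],s["orientation"],s["force"],s["wrist_torque"])
for i in range(3):
  for c in ("top","wrist"):
    im,P,m,s=look(c,f"{c}{10+i}")
    for q in ("gauge_tip","board_end","board_pin"):
        for r in spot_point(q,c)[:2]: print(c,q,round(r["conf"],2),w(r["point"],m).round(4))
    if c=="top":
        c_=box(P,.5,.59,.15,.23,.131,.15); print("collar",circ(c_),np.ptp(c_,0))
        g=box(P,.565,.64,.34,.42,.075,.1); print("gauge pts",len(g)); g=g[g[:,0].argsort()]; print(g[:8].round(3).tolist()) 
        b=box(P,.515,.565,.19,.26,.092,.106); e=[b[(b[:,0]>x)&(b[:,0]<x+.005),1].max() for x in np.arange(.515,.56,.005)]; print("end y",np.round(e,4))
```

```text
[ 0.54221523 -0.09723678  0.12317159] [3.13897909 0.00585618 0.00417474] [ 0.65477508 -1.14635012 -1.17292944] [ 0.02828954 -0.08606229 -0.23103604]
top gauge_tip 0.85 [0.591  0.3748 0.0907]
top board_end 0.71 [0.5439 0.2261 0.0849]
top board_pin 0.66 [0.5392 0.191  0.0956]
collar [0.54156778 0.18831392 0.13768502] [0.0431534  0.04134583 0.01327126]
gauge pts 66
[[0.589, 0.377, 0.087], [0.592, 0.377, 0.087], [0.593, 0.375, 0.094], [0.596, 0.373, 0.09], [0.597, 0.376, 0.09], [0.598, 0.375, 0.093], [0.599, 0.373, 0.092], [0.601, 0.372, 0.095]]
end y [0.2205 0.2209 0.222  0.2212 0.219  0.219  0.2196 0.2199 0.2199 0.2204]
wrist gauge_tip 0.63 [ 0.5641 -0.26    0.0051]
top gauge_tip 0.97 [0.2567 0.3159 0.0865]
top gauge_tip 0.67 [0.5915 0.3768 0.0913]
top board_end 0.82 [0.5418 0.2247 0.0855]
top board_pin 0.87 [0.5374 0.1913 0.0967]
collar [0.54145258 0.1879745  0.13774568] [0.04235423 0.04091742 0.01343447]
gauge pts 66
[[0.589, 0.376, 0.088], [0.591, 0.375, 0.093], [0.594, 0.377, 0.088], [0.596, 0.375, 0.092], [0.597, 0.374, 0.089], [0.599, 0.373, 0.092], [0.599, 0.376, 0.09], [0.602, 0.374, 0.09]]
end y [0.2208 0.2214 0.2207 0.222  0.2199 0.2191 0.2201 0.2202 0.2197 0.221 ]
top gauge_tip 0.81 [0.587  0.3758 0.0898]
top gauge_tip 0.77 [0.2574 0.3171 0.0853]
top board_end 0.78 [0.5443 0.2218 0.0835]
top board_pin 0.75 [0.5369 0.1928 0.098 ]
collar [0.54155725 0.18786594 0.13848845] [0.04300795 0.04106237 0.0141982 ]
gauge pts 64
[[0.59, 0.377, 0.085], [0.592, 0.376, 0.088], [0.594, 0.375, 0.092], [0.596, 0.376, 0.091], [0.597, 0.374, 0.089], [0.597, 0.374, 0.097], [0.599, 0.374, 0.09], [0.601, 0.375, 0.094]]
end y [0.2208 0.2213 0.2214 0.2214 0.2194 0.2191 0.2198 0.2202 0.2195 0.22  ]
```

Call:
apply_moves --commands '[0, 1.5, -0.1, 0, 0, 0, 2, 0, 2.0, -0.1, 0, 0, 0, 2, 0, 2.0, -0.1, 0, 0, 0, 2, 0, 1, -0.1, 0, 0, 0, 2, 0, 0, -0.1, 0, 0, 0, 2]'

```text
t: 14.95
tool_pos: [0.5442, -0.0345, 0.1231]
orientation: [3.133, 0.003, 0.012]
force: [-1.1, 0.1, 7.2]
opening: 0.03
```

Call:
apply_moves --commands '[-0.1, 1.5, -0.1, 0.004, 0.004, 0, 2, 0, 2.0, -0.1, 0.002, 0.002, 0, 2, 0, 2.0, -0.1, 0, 0, 0, 2, 0, 1, -0.1, 0, 0, 0, 2, 0, 0, -0.1, 0, 0, 0, 2]'

```text
t: 15.58
tool_pos: [0.5453, 0.0286, 0.1234]
orientation: [3.132, 0.003, 0.012]
force: [-0.6, 1.5, 5.6]
opening: 0.0298
```

```bash
cat > meas.py <<'E'
from h import *
import sys
s=read_state(); print(s["t"],s["tool_pos"],s["orientation"],s["force"],s["wrist_torque"])
y0=s["tool_pos"][1]+.32
im,P,m,s=look("top",sys.argv[1])
c_=box(P,.5,.59,y0-.08,y0,.131,.15); print("collar",circ(c_),np.ptp(c_,0))
b=box(P,.515,.565,y0-.06,y0+.03,.088,.108); e=[b[(b[:,0]>x)&(b[:,0]<x+.005),1].max() for x in np.arange(.515,.56,.005)]; print("end y",np.round(e,4))
for y in (-.02,.05,.1,.15,.2,.25,.3):
    k=box(P,.53,.555,y-.01+.0,y+.01,.08,.115)
    if len(k): print(y,len(k),np.median(k[:,2]).round(4),end="; ")
g=box(P,.580,.625,.34,.42,.075,.105); print("\ngauge",len(g),np.median(g[g[:,0]<.6],0))
cv2.imwrite(f"pics/{sys.argv[1]}c.png",cv2.resize(im[120:240,110:330],None,fx=3.5,fy=3.5,interpolation=cv2.INTER_CUBIC))
for q in ("gauge_tip","board_end","board_pin"):
    for r in spot_point(q,"top")[:2]: print(q,round(r["conf"],2),w(r["point"],m).round(4))
E
python3 meas.py top20
```

```text
15.575 [0.54533414 0.02855546 0.12335111] [3.13198076e+00 2.64851094e-03 1.16209170e-02] [-0.62631424  1.45001401  5.58551892] [0.94327468 0.4046852  0.10385807]
collar [0.54266382 0.31279812 0.13846815] [0.04137787 0.04305266 0.01459635]
end y [0.3476 0.348  0.3483 0.3488 0.3467 0.2921 0.2933 0.2947 0.3181 0.3494]
-0.02 1 0.083; 0.05 7 0.0975; 0.1 34 0.0976; 0.2 39 0.0976; 0.25 74 0.0968; 0.3 33 0.1008; 
gauge 40 [0.59638814 0.37588144 0.09021684]
gauge_tip 0.76 [0.2548 0.3125 0.0858]
gauge_tip 0.7 [0.5889 0.3766 0.0906]
board_end 0.79 [0.5475 0.3494 0.0891]
board_end 0.18 [ 0.4041  0.3678 -0.0011]
board_pin 0.61 [0.5384 0.3148 0.0963]
board_pin 0.58 [ 0.4063  0.3719 -0.003 ]
```

Call:
apply_moves --commands '[-0.1, 1.3, -0.1, 0.003, 0.004, 0, 2, -0.1, 1.1, -0.1, 0.003, 0.004, 0, 2, 0, 0, -0.1, 0, 0, 0, 2, 0, 0, -0.1, 0, 0, 0, 2]'

```text
t: 16.27
tool_pos: [0.5448, 0.0513, 0.123]
orientation: [3.136, 0.003, 0.005]
force: [-2.9, -3.8, 12.1]
opening: 0.0295
```

```bash
python3 meas.py top21; python3 -c "
from h import *
im,d=read_camera('side'); cv2.imwrite('pics/side21.png',im)"
```

```text
16.275 [0.54478179 0.05134487 0.12304033] [3.13563517e+00 2.61669083e-03 4.98253793e-03] [-2.86560933 -3.84050209 12.07149384] [-0.14887849  0.58267696  0.01155591]
collar [0.54269479 0.33659403 0.13823863] [0.04062138 0.04497092 0.01422486]
end y [0.3717 0.3711 0.3718 0.372  0.3724 0.3162 0.3162 0.3174 0.341  0.3714]
-0.02 5 0.0818; 0.15 6 0.0978; 0.25 72 0.097; 0.3 75 0.0973; 
gauge 42 [0.5970291  0.37554337 0.08804697]
gauge_tip 0.76 [0.2571 0.3143 0.0869]
gauge_tip 0.55 [0.5888 0.3742 0.0914]
board_end 0.79 [0.5426 0.3722 0.0858]
board_pin 0.94 [0.5402 0.337  0.0941]
```

View pics/top21c.png

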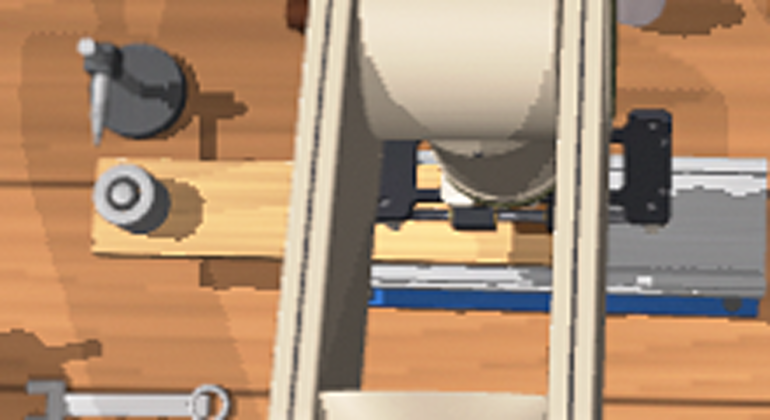

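```bash
cat > sub.py <<'E'
from h import *
import sys
def ray(u,v,zz,m):
    n=cv2.undistortPoints(np.float64([[[u,v]]]),np.float64(m["intrinsics"]),np.float64(m["dist_coeffs"]))[0,0]
    d=m["R"].T@np.array([n[0],n[1],1]); o=-m["R"].T@m["t"]; return o+d*(zz-o[2])/d[2]
def edge(im,rows,c0,c1,zz,m):
    out=[]
    for v in rows:
        l=cv2.GaussianBlur(im,(0,0),.8)[v].astype(float)
        g=np.abs(np.gradient(l,axis=0)).sum(1)[c0:c1]; i=g.argmax(); i=min(max(i,1),len(g)-2)
        a,b,c=g[i-1:i+2]; out.append(ray(c0+i+.5*(a-c)/(a-2*b+c+1e-9),v,zz,m))
    return np.array(out)
m=camera_model("top"); z=np.load(sys.argv[1]+".npz")["im"]
e=edge(z,[x for x in range(167,192)],128,146,.098,m); print("end",e[::3,:2].round(4).tolist(),np.median(e,0))
g=cv2.cvtColor(z,cv2.COLOR_BGR2GRAY); print(g[148:166,132:146]); hs=cv2.cvtColor(z,cv2.COLOR_BGR2HSV)[...,1].astype(float)
for v in range(150,163):
    wt=np.clip(110-hs[v,130:147],0,None); 
    if wt.sum()>20: print(v,wt.sum().round(),ray(130+(wt*np.arange(17)).sum()/wt.sum(),v,.089,m)[:2].round(4))
E
python3 sub.py top21
python3 - <<'E'
from h import *
z=np.load("w5.npz"); c=camera_model("wrist"); m=dict(intrinsics=c["intrinsics"],dist_coeffs=c["dist_coeffs"],R=z["R"],t=z["t"]); P=cloud(z["d"].astype(float),m)
g=box(P,.57,.62,.33,.42,.075,.1); g=g[g[:,0].argsort()]; print("tip",g[:60:6].round(4).tolist())
b=box(P,.51,.575,.18,.25,.092,.104); print("end",[b[(b[:,0]>x)&(b[:,0]<x+.006),1].max().round(4) for x in np.arange(.512,.57,.006)])
E
```

```text
end [[0.5713, 0.3706], [0.5635, 0.3706], [0.5558, 0.3716], [0.5483, 0.3569], [0.5406, 0.3582], [0.5327, 0.3712], [0.5254, 0.3494], [0.5174, 0.3691], [0.5098, 0.3708]] [0.54060384 0.37057906 0.098     ]
[[133 133 134 120 157 216 199 148  93  89  96  96  94  95]
 [132 133 132 124 161 205 182 132  84  87  96  95  93  96]
 [134 133 133 133 168 194 167 120  82  89  97  95  96  97]
 [133 134 134 138 174 197 164 117  82  90  97  94  95  97]
 [133 131 133 144 168 179 158 107  81  90  97  95  96  97]
 [130 130 130 140 166 179 160 108  83  92  98  97  95  98]
 [129 128 127 129 168 193 161 104  88  97  95  96  96  97]
 [125 126 126 125 166 193 153  93  86  99  97  96  97  96]
 [124 124 122 121 163 189 145  98  94  92  93  96  98  97]
 [123 124 124 120 157 181 135 107 120 106  87  81  91  96]
 [128 129 129 127 149 156 110 107 131 126 119 104  79  60]
 [131 131 131 130 144 152 121 119 132 131 131 127 119 101]
 [134 135 134 134 147 147 131 133 133 134 134 135 136 137]
 [140 139 139 140 145 129 127 140 139 138 138 138 139 143]
 [140 141 141 140 140 135 136 142 141 140 142 141 141 143]
 [137 137 137
[... 246 characters left out ...]
153 1138.0 [0.61   0.3671]
154 1111.0 [0.6074 0.3666]
155 1079.0 [0.6048 0.3662]
156 934.0 [0.6022 0.3656]
157 700.0 [0.5996 0.3647]
158 429.0 [0.5969 0.3651]
159 163.0 [0.5942 0.3753]
160 133.0 [0.5916 0.3755]
161 21.0 [0.5889 0.3759]
tip [[0.5908, 0.376, 0.0894], [0.5916, 0.3751, 0.0904], [0.5925, 0.3749, 0.0915], [0.5932, 0.3733, 0.0912], [0.594, 0.3748, 0.0911], [0.5948, 0.3733, 0.0918], [0.5955, 0.3723, 0.0919], [0.5962, 0.3744, 0.091], [0.5969, 0.3712, 0.0919], [0.5975, 0.3711, 0.0906]]
end [np.float64(0.2214), np.float64(0.221), np.float64(0.2213), np.float64(0.221), np.float64(0.2214), np.float64(0.2207), np.float64(0.2211), np.float64(0.2211), np.float64(0.2208), np.float64(0.2213)]
```

Call:
apply_moves --commands '[0, 0.5, -0.06, 0, 0, 0, 2, 0, 0, -0.06, 0, 0, 0, 2, 0, 0, -0.06, 0, 0, 0, 2]'

```text
t: 16.9
tool_pos: [0.5454, 0.0551, 0.1231]
orientation: [3.135, 0.003, 0.008]
force: [-1.5, -2.3, 7.9]
opening: 0.0299
```

```bash
python3 meas.py top22; python3 sub.py top22 | egrep "end|^16[01]|^159"
```

```text
16.9 [0.5453799  0.05510826 0.12312466] [3.13467075e+00 2.71871737e-03 7.72888847e-03] [-1.53466862 -2.32426868  7.90845374] [0.21803659 0.42830395 0.08870084]
collar [0.54399819 0.33963319 0.1374739 ] [0.04308656 0.04435236 0.01275837]
end y [0.3764 0.3734 0.3735 0.3753 0.3743 0.3746 0.319  0.3434 0.3429 0.3297]
-0.02 8 0.0814; 0.15 10 0.098; 0.25 75 0.0974; 0.3 76 0.097; 
gauge 41 [0.59620766 0.37540872 0.08977891]
gauge_tip 0.65 [0.5879 0.3746 0.0893]
gauge_tip 0.64 [0.2546 0.3123 0.0859]
board_end 0.76 [0.5426 0.3769 0.0881]
end [[0.5712, 0.3745], [0.5635, 0.3741], [0.5562, 0.3466], [0.5486, 0.3389], [0.5404, 0.3745], [0.5327, 0.3745], [0.5254, 0.353], [0.5174, 0.3748], [0.5097, 0.3754]] [0.5403564  0.37434579 0.098     ]
159 161.0 [0.5942 0.3752]
160 135.0 [0.5916 0.3755]
161 21.0 [0.5889 0.3759]
```

Call:
apply_moves --commands '[0, 0.2, -0.06, 0, 0, 0, 2, 0, 0, -0.06, 0, 0, 0, 2, 0, 0, -0.06, 0, 0, 0, 2]'

```text
t: 17.48
tool_pos: [0.5459, 0.0556, 0.1233]
orientation: [3.133, 0.003, 0.01]
force: [-0.8, -0.9, 7.9]
opening: 0.0296
```

```bash
python3 meas.py top23; python3 sub.py top23 | egrep "end|^16[01]|^159"
```

```text
17.475 [0.54585881 0.05562593 0.12325867] [3.13316097 0.00324085 0.00961417] [-0.7778204  -0.9214353   7.93159757] [0.48923993 0.52175051 0.2393346 ]
collar [0.54254378 0.34016176 0.13879811] [0.04188713 0.04180271 0.01525003]
end y [0.3752 0.3768 0.3773 0.3744 0.3755 0.3194 0.3209 0.3218 0.3435 0.377 ]
-0.02 6 0.0808; 0.15 12 0.0969; 0.25 73 0.097; 0.3 75 0.0968; 
gauge 41 [0.59618656 0.37607027 0.08978122]
gauge_tip 0.76 [0.592  0.3764 0.09  ]
gauge_tip 0.73 [0.2578 0.3165 0.0863]
board_end 0.81 [0.5424 0.3759 0.0863]
board_pin 0.7 [0.5435 0.3429 0.1002]
board_pin 0.23 [ 0.4644 -0.2643  0.0044]
end [[0.5712, 0.3747], [0.5635, 0.3746], [0.5557, 0.3761], [0.5485, 0.3431], [0.5404, 0.3744], [0.5327, 0.3749], [0.5254, 0.353], [0.5173, 0.3753], [0.5097, 0.3754]] [0.54035692 0.37444054 0.098     ]
159 160.0 [0.5942 0.3753]
160 132.0 [0.5916 0.3755]
161 21.0 [0.5889 0.3759]
```

View pics/top23c.png

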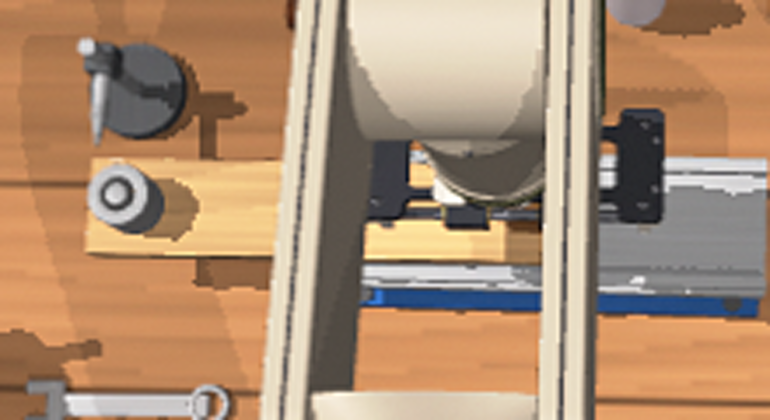

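Call:
apply_moves --commands '[-0.05, 0.2, -0.06, 0.004, 0.003, 0, 2, 0, 0.05, -0.06, 0.003, 0.003, 0, 2, 0, 0, -0.06, 0.002, 0, 0, 2]'

```text
t: 18.05
tool_pos: [0.5456, 0.0563, 0.1231]
orientation: [3.14, 0.004, 0.001]
force: [-3.9, 1.7, 10.0]
opening: 0.0296
```

```bash
python3 meas.py top24; python3 sub.py top24 | egrep "end|^16[01]|^159"; python3 -c "
from h import *
s=read_state();print(s['t'],s['tool_pos'],s['force'],s['dq'])"
```

```text
18.05 [0.54562893 0.05627011 0.12306575] [3.13968600e+00 4.07328821e-03 1.37074803e-03] [-3.92181128  1.70332662 10.03943303] [-0.02388709  0.48107244  0.07763982]
collar [0.54434597 0.34097674 0.13826922] [0.04374403 0.04308348 0.01436887]
end y [0.375  0.3761 0.3778 0.3771 0.3766 0.3534 0.3213 0.3222 0.3457 0.3764]
-0.02 5 0.0817; 0.15 13 0.0982; 0.25 77 0.0972; 0.3 76 0.0977; 
gauge 41 [0.5975273  0.37698223 0.08617317]
gauge_tip 0.9 [0.2561 0.3151 0.0863]
gauge_tip 0.88 [0.5902 0.376  0.0891]
board_end 0.76 [0.5427 0.3742 0.0866]
board_pin 0.64 [0.5418 0.3438 0.0926]
end [[0.5712, 0.3756], [0.5635, 0.3756], [0.5559, 0.3684], [0.5482, 0.3619], [0.5405, 0.3626], [0.5326, 0.3767], [0.5254, 0.3531], [0.5173, 0.3758], [0.5097, 0.3728]] [0.540536   0.37453055 0.098     ]
159 161.0 [0.5942 0.3752]
160 131.0 [0.5916 0.3755]
161 21.0 [0.5889 0.3759]
18.25 [0.5456184  0.05623721 0.12306745] [-3.07902632  0.45499395  8.28884375] [ 0.00082363 -0.00053849 -0.00073324 -0.00072265 -0.00016263 -0.00032285]
```

Board end 0.3757 and pointer tip 0.3757 agree. The board is flat and still, held with about 8 N downward.

```bash
python3 -c "
from plant import *
print(close_job())"
```

```text
the job is handed in; nothing more can be done
None
```

The job is handed in at about 18 s, with the collar on the pin, the board's end level with the pointer tip, and the arm still holding the handle block. `close_job` gave no verdict.

- **Collar:** I took it from its compartment, regripping once because the first grasp was too high and lifted it slightly. I lowered it over the pin until it rested on the wood, then let go. Its top then measured 0.138 m, which is right for sitting down on the board.
- **Slide:** I gripped the handle block and slid the board about 153 mm outward while pressing down.
- **Final position:** Edge readings in the top camera put both the board's end and the pointer tip at y ≈ 0.3757 m. A few rows of the edge search locked onto other edges and were ignored. The networks' single-shot board-end reading was 1.5 mm lower, within its 4 mm tolerance. The travel worked out from an earlier wrist picture came to about 0.8 mm more than the board was moved.
- **Flatness and hold:** The board's top measured 0.097–0.098 m along its length. Joint speeds were near zero, with about 8 N pressing down.
- **Not checked:** I did not re-check the bystanders at the end, apart from the gauge, which had not moved.

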